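# Lay up the teapot on its warmer

## Task

Lay up the white teapot on its warmer, working from the bottom up: first stand the tea light upright in the middle of the warmer's candle plate, then set the pot upright and centred on top of the warmer, then hang the steel infuser basket in the pot's neck until its flange rests on the rim, and put the white lid on the basket last. Lower each piece gently into place and never let it drop. Leave the kettle, the sugar shaker and the teaspoon tray standing where they are.

Things in the scene. Friction and masses are not known exactly. Their poses are not given: they have to be found in the camera images.
- candle_mid (a point): Tea light: aluminium cup with white wax and a short wick, 39 mm across, 17 mm high, 18 g, standing on the shelf. Point at its centre, 8.5 mm above its underside; z up. Taken from above across its diameter.
- warmer_seat (a point): Warmer, loose, 0.6 kg: birch board 116 x 110 mm with two dark steel walls at local x -40 and +40 mm (76 mm clear between), 100 mm long, open at both local y ends and above. Point: centre of the top of the steel candle plate between them, 54 mm across, 20 mm above the shelf; z up. Four tabs 6 mm high on its diagonals, 24 mm from the centre, leave x and y free for fingers; close them along local y.
- warmer_top (a point): Same warmer: the point midway between the tops of its two walls, where the pot's foot belongs, 60 mm above the shelf and 40 mm over the candle plate. The tops are flat flanges at local x 38 to 52 mm either side, 100 mm long along y; same axes.
- pot_mid (a point): White fluted teapot without lid, 0.42 kg, 123 mm high: flat foot 100 mm across, belly 112 mm, upright round neck 66 mm outside, 58 mm inside, 96 to 123 mm above its underside, hollow and open. Spout to local +y (tip 97 mm out, 100 mm high), handle to -y (94 mm out, 88 mm high). Point on the axis half-way up, 61.5 mm above the underside; z up. Taken from above across the neck.
- infuser_mid (a point): Steel infuser basket, 85 g, 68 mm high, standing: mesh part 51 mm across (foot tapers to 39 mm), then a flange 66 mm across, 50 to 53 mm above its underside, then an open collar 46 mm outside, 40 mm inside, 53 to 68 mm up. Point on the axis, 34 mm up; z up. Taken across the collar from above. Hung in place, its flange's underside is on the pot's rim, its point 45.5 mm above the pot's.
- lid_mid (a point): White lid, 70 g, 38 mm high, standing on its plug (32 mm across, 9 mm high); plate 58 mm across, 9 to 16 mm above the underside; upright knob 20 mm across, 16 to 38 mm up. Point on the axis, 19 mm up; z up. Taken from above by the knob. In place the plug is in the basket's collar, the plate rests on the collar's edge, and its point is 44 mm above the basket's.
- shaker_mid (a point): Sugar shaker, a bystander standing among the tea things: glass cylinder 66 mm across with a steel cap and a black push button, 132 mm high. The point is on its axis, 66 mm up.
- kettle_mid (a point): Small red kettle, a bystander to the robot's left: 144 mm across, spout out to 115 mm from the axis along its local +x, dark bail handle up to 167 mm. The point is on its axis, 60 mm up.
- tray_mid (a point): Stainless steel teaspoon tray, a bystander lying flat beyond the tea things: 90 x 210 mm (local x, y), 16 mm high, with three teaspoons in it. The point is at its centre, 8 mm up.
Things that resemble listed ones, but are neither listed nor needed, are in the scene too. Of the things shaped like the part that bears lid_mid, the white one is meant.

How it is judged:
By the outcome, as a careful person would: the job done as asked, in the order asked, and still so for the second after the job is handed in, with the robot touching nothing.
It also fails if it takes over 138 s, if anything falls off the work surface, if the arm or the gripper's body presses on something with over 40 N, if the wrist force passes 120 N, or if a joint passes its speed limit or range.

## Robot

A 6-joint arm with a two-finger parallel gripper is mounted at the origin on the work surface. World frame = base frame: x ahead of the robot, y to its left, z up, the work surface at z = 0. Lengths are in m, angles in rad, forces in N, time in s.
With the tool pointing down it reaches from about 0.375 to 0.975 m from the base axis. Payload 3.8 kg.
Tool frame: the origin (TCP) lies midway between the tips of the shut fingers; the grasp point (between the pads) lies 19 mm behind it (robot.grip_point_offset is the distance from the TCP to the grasp point, in m); z points along the fingers, y is the direction in which the jaws open and shut (so a half turn about z gives the same grasp; the last joint's range is limited). The gripper opens to 88 mm and grips with 3 to 60 N. Pads are 18 mm wide; open, the fingers measure 123 mm over their backs; the gripper's body (75 mm by 187 mm) begins 45 mm behind the grasp point.
Start: joints at [-1.365, 0.264, 1.604, -0, 1.274, -0.037], TCP at [0.162, -0.655, 0.239] pointing down, gripper open.
Joint ranges: [-2.63, 2.63], [-0.94, 2.18], [0.31, 2.57], [-1.31, 4.45], [0, 2.66], [-2.55, 2.55]. Speed limits (rad/s): [2.57, 2.57, 3.14, 3.14, 3.14, 3.14].

## Interface

Orientations are given as a rotation vector (axis times angle).
In Python, from station import robot gives the robot as it stands.
- The arm moves only by the shell command python3 -m handwheel 'ROWS'. ROWS is JSON, one flat list of numbers, 7 for each row, row after row: the finger opening in m, from 0 to 0.0881, then the shift along the world's x, y, z in m, then the turn, a rotation vector about the world's x, y, z in degrees. In form: [fingers, tx, ty, tz, wx, wy, wz, fingers, tx, ty, tz, wx, wy, wz, ...]. A call has 1 to 12 rows; each row shifts and turns the commanded pose from where the row before left it; what a row does not reach is not made up. A row lasts 1/10 s, in which the tool goes at most 50 mm and 8.59 degrees, less where a joint would pass 70% of its speed; a pose out of reach is approached as far as the arm can. A call with a gripper value outside its range is refused whole. The fingers move at their own pace and stop on an object; the grip force is fixed at half the most. Time passes only in rows, so rows that do not move let the fingers close. It gives the time, the measured TCP pose, the force and the opening at its end, in the units of the state.
- robot.get_state(): the state, without advancing time (a new reading comes with each control period).
- robot.grab_frame(name): name is "side" or "top" or "wrist"; returns a dict with "pixels" (420x560x3 uint8, red, green, blue), "depth" (420x560 float32, m along the optical axis (not along the pixel's ray), 0 where there is no reading), "K" (3x3 intrinsics, pixels), "k1" (the pictures are not rectified: a ray, as slopes to the right and down, at radius r is drawn at 1 + k1 r^2 times it, then the intrinsics apply), "cam_to_world" (4x4, takes a point from camera to world coordinates). Camera axes: x right, y down, z forward; pixel columns grow to the right and rows downward; lengths in m; the calibration is good to about 2 mm. A picture is of the moment at which its call begins.
- robot.sign_off(): hands the job in, once; it reports no verdict.
Trained networks look in a picture, given as the dict that the camera call returned (one of the last four; its "shot" number tells which), for a name from the list of things; names that differ only in an ending like _2 or _b are one class to them, and where a whole thing is asked for, a point or a joint stands for the part that bears it (a point fixed in the world has none). Each returns a list of dicts, best first, with "confidence" (0 to 1); they miss things now and then, are a little off and sometimes report something else, mostly with a low value. They report only what shows in the picture. A call takes as long as a camera call. They do not tell look-alikes from the thing itself.
- robot.recognise(query, picture): "box" ([left, top, right, bottom] as shares, 0 to 1, of the picture: columns of its width, rows of its height, round what is visible of it).
- robot.pinpoint(query, picture): "centre" ([column, row] as shares, 0 to 1, of the picture: columns of its width, rows of its height: a listed point, or the origin of a listed thing).
The state is a dict: "time_s": time; "qpos": joint angles; "joint_velocities": joint speeds; "tau": joint torques, N m; "tool_pos": TCP position; "tool_rot": TCP orientation; "contact_force": force on the tool from outside, world axes, zero at the start; "ft_torque": the same for the moment, N m; "finger_gap": finger opening in m.
Only numpy, scipy, OpenCV 4.12 (cv2) and the standard library are available. Lean on these libraries where they do the work, as an engineer would, in place of code of your own. Each camera call takes 0.05 s, during which the arm holds its last target.

## Working session

There is one attempt and no reset: what is moved stays moved. The work goes in short steps, Python scripts to look and compute and a shell command to move; the robot and the scene stay as the last step left them, time stands still between calls to the robot, and variables do not carry over. Pictures are saved under pics/ and viewed, and the job is handed in when it is done.

```bash
ls; mkdir -p pics; cat > h.py <<'E'
import numpy as np, cv2
from station import robot
def shot(n,f):
    p=robot.grab_frame(n); cv2.imwrite('pics/'+f,p['pixels'][:,:,::-1]); return p
def ray(p,u,v):
    K=p['K']; d=np.array([(u-K[0,2])/K[0,0],(v-K[1,2])/K[1,1]]); x=d.copy()
    for _ in range(20): x=d/(1+p['k1']*(x@x))
    return np.array([x[0],x[1],1.])
def at_depth(p,u,v):
    z=p['depth'][int(round(v)),int(round(u))]; return (p['cam_to_world']@np.r_[ray(p,u,v)*z,1])[:3], z
def at_z(p,u,v,z):
    T=p['cam_to_world']; d=T[:3,:3]@ray(p,u,v); o=T[:3,3]; return o+d*(z-o[2])/d[2]
def cloud(p):
    h,w=p['depth'].shape; K=p['K']
    uu,vv=np.meshgrid(np.arange(w),np.arange(h)); d=np.stack([(uu-K[0,2])/K[0,0],(vv-K[1,2])/K[1,1]],-1); x=d.copy()
    for _ in range(20): x=d/(1+p['k1']*(x**2).sum(-1,keepdims=True))
    P=np.concatenate([x,np.ones((h,w,1))],-1)*p['depth'][...,None]
    T=p['cam_to_world']; return P@T[:3,:3].T+T[:3,3]
Q={'candle_mid':.0085,'warmer_seat':.02,'warmer_top':.06,'pot_mid':.0615,'infuser_mid':.034,'lid_mid':.019,'shaker_mid':.066,'kettle_mid':.06,'tray_mid':.008}
def pins(p,names=Q):
    for q in names:
        for r in robot.pinpoint(q,p):
            u=r['centre'][0]*560;v=r['centre'][1]*420
            print(q,round(r['confidence'],2),(round(u),round(v)),np.round(at_z(p,u,v,Q[q]),4))
E
python3 - <<'E'
from h import *
for n in('top','side'):
    p=shot(n,n+'0.png'); print(n,p['cam_to_world'].round(3).tolist(),p['k1'],p['K'][0,0]); pins(p)
print(robot.get_state())
E
```

```text
pics
top [[-0.029, -0.99, 0.14, 0.41], [-0.999, 0.032, 0.018, 0.128], [-0.023, -0.139, -0.99, 1.079], [0.0, 0.0, 0.0, 1.0]] -0.10458553975685357 394.90605954188624
candle_mid 0.68 (243, 192) [0.637  0.2534 0.0085]
candle_mid 0.48 (230, 262) [0.4459 0.2911 0.0085]
warmer_seat 0.8 (431, 190) [ 0.626  -0.2668  0.02  ]
pot_mid 0.82 (332, 195) [0.6099 0.0127 0.0615]
infuser_mid 0.73 (240, 191) [0.6364 0.258  0.034 ]
lid_mid 0.71 (334, 296) [0.3482 0.0153 0.019 ]
lid_mid 0.69 (301, 255) [0.4577 0.0985 0.019 ]
lid_mid 0.61 (340, 257) [ 0.4496 -0.0065  0.019 ]
shaker_mid 0.8 (447, 251) [ 0.4545 -0.2787  0.066 ]
kettle_mid 0.92 (148, 212) [0.5811 0.502  0.06  ]
tray_mid 0.59 (315, 140) [0.7821 0.0468 0.008 ]
side [[-0.931, -0.243, 0.271, 0.285], [-0.364, 0.59, -0.721, 0.839], [0.015, -0.77, -0.638, 0.707], [0.0, 0.0, 0.0, 1.0]] -0.033991083258144886 417.54029098535284
candle_mid 0.82 (299, 283) [0.4496 0.2816 0.0085]
warmer_seat 0.6 (303, 139) [ 0.6295 -0.2698  0.02  ]
warmer_top 0.6 (304, 128) [ 0.6307 -0.2701  0.06  ]
warmer_top 0.51 (299, 283) [0.4375 0.3211 0.06  ]
pot_mid 0.75 (273, 175)
[... 338 characters left out ...]
, 202) [0.4364 0.0484 0.06  ]
{'time_s': 1.0, 'qpos': array([-1.36488592e+00,  2.63864809e-01,  1.60399108e+00, -3.26721246e-05,
        1.27370311e+00, -3.69072382e-02]), 'joint_velocities': array([ 0.00087729,  0.00044414, -0.00065189,  0.00100197,  0.00096313,
        0.00055322]), 'tau': array([ 1.06637912e-03, -5.02067900e+01, -3.57271779e+01,  7.30057340e-02,
        1.83258054e-02, -1.26084589e-05]), 'tool_pos': array([ 0.16227884, -0.65520106,  0.23873429]), 'tool_rot': array([ 3.11842965e+00,  3.80491264e-01, -4.44345987e-05]), 'contact_force': array([0.09740338, 0.35605361, 0.71338044]), 'ft_torque': array([ 0.04609795,  0.00736876, -0.0461874 ]), 'finger_gap': 0.08821435620964388}
```

View pics/top0.png

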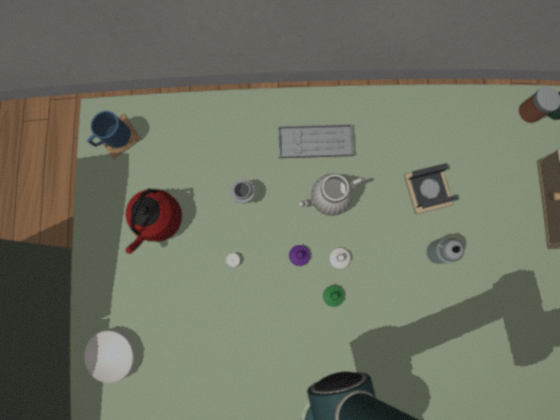

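View pics/side0.png

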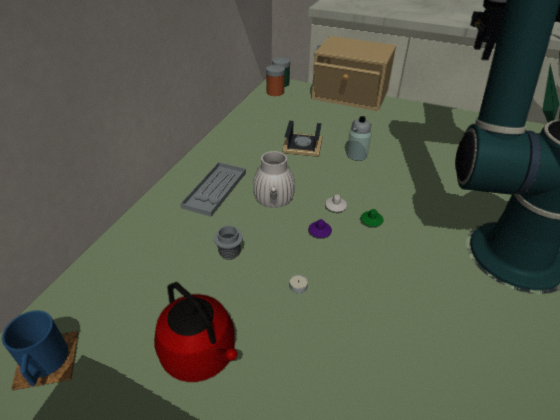

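Top view: white lid (340,257), candle (233,260), infuser (243,190), pot (332,195), warmer (430,190), shaker (450,249). The purple and green lids are decoys. Next I refine with depth.

```bash
cat > m.py <<'E'
from h import *
def circ(P,z0,z1,c,r,R=None):
    m=(np.abs(P[...,2]-(z0+z1)/2)<(z1-z0)/2)&(np.hypot(P[...,0]-c[0],P[...,1]-c[1])<r)
    return P[m]
if __name__=='__main__':
    for n in('top','side'):
        p=robot.grab_frame(n); P=cloud(p); img=p['pixels']
        print(n,'table z',np.median(circ(P,-.02,.02,(.45,.15),.03)[:,2]))
        for nm,c,r,zs in [('candle',(.447,.285),.04,[(.006,.022),(.012,.022)]),('infuser',(.636,.257),.05,[(.045,.058),(.06,.075)]),('lid',(.448,-.004),.05,[(.011,.02),(.03,.042)]),('pot',(.613,.01),.055,[(.11,.13)]),('warmer',(.628,-.268),.1,[(.015,.025),(.055,.065)]),('shaker',(.46,-.284),.06,[(.1,.14)])]:
            for z in zs:
                q=circ(P,*z,c,r)
                if len(q)>3:
                    (x,y),rr=cv2.minEnclosingCircle(q[:,:2].astype(np.float32))
                    print(nm,z,len(q),'mean',q.mean(0).round(4),'mec',round(x,4),round(y,4),round(rr,4),'zmax',q[:,2].max().round(4), 'rect',cv2.minAreaRect(q[:,:2].astype(np.float32)))
        cv2.imwrite('pics/z_'+n+'.png',np.clip(cv2.resize(img[130:310,200:480] if n=='top' else img[110:310,170:410],None,fx=2.8,fy=2.8,interpolation=cv2.INTER_CUBIC)[:,:,::-1]*1.3,0,255).astype(np.uint8))
E
python3 m.py
```

```text
top table z 0.001497531720316081
candle (0.006, 0.022) 168 mean [0.4507 0.2839 0.0163] mec 0.4523 0.2881 0.0238 zmax 0.0219 rect ((0.45131614804267883, 0.28410768508911133), (0.03954453021287918, 0.03835985064506531), 15.597932815551758)
candle (0.012, 0.022) 161 mean [0.4509 0.2837 0.0166] mec 0.4512 0.2839 0.0197 zmax 0.0219 rect ((0.4500730335712433, 0.28366583585739136), (0.0368858203291893, 0.03787751868367195), 44.954654693603516)
infuser (0.045, 0.058) 338 mean [0.6311 0.2504 0.0521] mec 0.6317 0.2501 0.0331 zmax 0.058 rect ((0.6324242353439331, 0.25023606419563293), (0.06450337171554565, 0.0630815327167511), 88.79322052001953)
infuser (0.06, 0.075) 88 mean [0.6316 0.2508 0.0678] mec 0.632 0.2505 0.0237 zmax 0.0733 rect ((0.6317563056945801, 0.24997271597385406), (0.045934341847896576, 0.04442541301250458), 46.30143737792969)
lid (0.011, 0.02) 295 mean [ 0.4472 -0.0042  0.0154] mec 0.4479 -0.0048 0.029 zmax 0.0199 rect ((0.44755762815475464, -0.004550222307443619), (0.0548165887594223, 0.05570429190993309), 43.611671447753906)
lid (0.03, 0.042) 46 mean [ 0.4472 -0.004   0.0376
[... 2356 characters left out ...]
771762371), (0.06790371984243393, 0.06515795737504959), 89.48555755615234)
warmer (0.015, 0.025) 189 mean [ 0.6297 -0.2557  0.0184] mec 0.6265 -0.2451 0.0665 zmax 0.0245 rect ((0.6280285716056824, -0.25823333859443665), (0.10942810773849487, 0.10512463003396988), 12.101628303527832)
warmer (0.055, 0.065) 156 mean [ 0.6289 -0.2581  0.0589] mec 0.6304 -0.2625 0.0712 zmax 0.0622 rect ((0.6297662258148193, -0.26100993156433105), (0.10564740002155304, 0.10452623665332794), 13.199006080627441)
shaker (0.1, 0.14) 219 mean [ 0.4533 -0.2622  0.1139] mec 0.4538 -0.2633 0.0327 zmax 0.1331 rect ((0.4535037875175476, -0.26540130376815796), (0.053056903183460236, 0.054762497544288635), 14.333536148071289)
```

View pics/z_top.png

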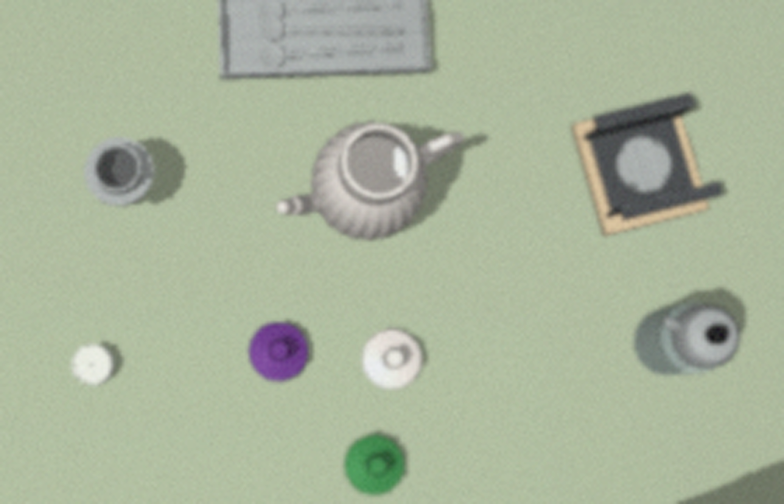

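View pics/z_side.png

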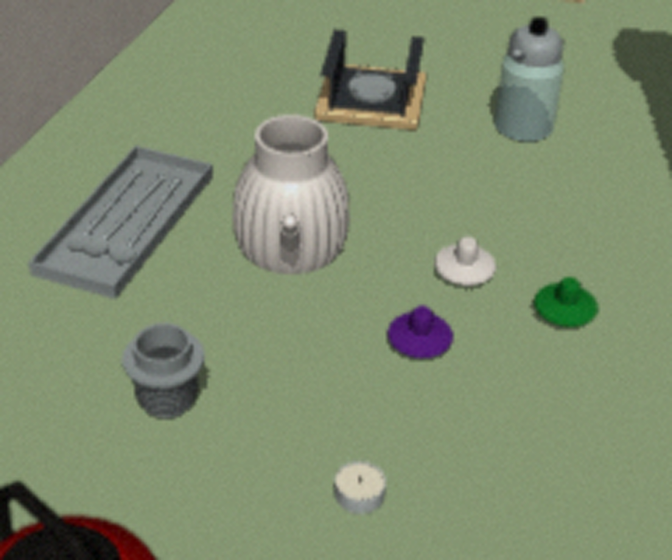

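```bash
python3 - <<'E'
from m import *
p=robot.grab_frame('top');P=cloud(p)
q=circ(P,.055,.066,(.629,-.261),.09)
# two walls: split by x-ish
for s in(1,-1):
    m=q[s*(q[:,0]+0.0-.629-0.22*(q[:,1]+.261)*0)>0.02] 
    c,(w,h),a=cv2.minAreaRect(m[:,:2].astype(np.float32)); print(np.round(c,4),round(w,4),round(h,4),a)
    v=cv2.fitLine(m[:,:2].astype(np.float32),cv2.DIST_L2,0,.01,.01).ravel(); print(v, np.degrees(np.arctan2(v[1],v[0])))
    d=v[:2]; t=(m[:,:2]-v[2:])@d; print('ext',t.min(),t.max(), v[2:]+d*(t.min()+t.max())/2)
# pot body spout/handle
q=circ(P,.05,.108,(.617,.0125),.11); r=np.hypot(q[:,0]-.617,q[:,1]-.0125); f=q[r>.066]
a=np.degrees(np.arctan2(f[:,1]-.0125,f[:,0]-.617))
for lo in range(-180,180,10):
    m=(a>=lo)&(a<lo+10)
    if m.sum()>2: print(lo,m.sum(),r[r>.066][m].max().round(3),f[m,2].max().round(3),a[m].mean())
# tray, obstacles
for nm,c,rr in(('tray',(.78,.045),.13),('kettle',(.58,.5),.13)):
    q=P[(np.hypot(P[...,0]-c[0],P[...,1]-c[1])<rr)&(P[...,2]>.008)]; print(nm,cv2.minAreaRect(q[:,:2].astype(np.float32)),q[:,2].max())
E
```

```text
[ 0.6726 -0.2516] 0.0146 0.1015 12.893874168395996
[ 0.22444098 -0.97448766  0.6721843  -0.25095612] -77.02999
ext -0.05002012003339026 0.05148126590176462 [ 0.67234826 -0.25166805]
[ 0.5861 -0.2709] 0.0145 0.1027 12.61669635772705
[ 0.21434565 -0.9767579   0.58605725 -0.27020338] -77.622856
ext -0.050725378431856726 0.05198564382370532 [ 0.58619231 -0.27081887]
-80 19 0.092 0.09 -71.34789967330823
-70 26 0.092 0.091 -67.48384841834269
100 21 0.094 0.101 108.1902202207118
110 49 0.096 0.103 114.05598685534937
tray ((0.7370306849479675, 0.04705740883946419), (0.2114606499671936, 0.17372113466262817), 89.92489624023438) 0.09345234721730289
kettle ((0.5909000039100647, 0.5086042881011963), (0.19554850459098816, 0.15787367522716522), 26.70476531982422) 0.1730892183021956
```

Everything agrees with the stated sizes (candle 0.451,0.284; infuser 0.632,0.2505; lid 0.4477,-0.0035; pot 0.617,0.0125; warmer 0.6294,-0.2613 at yaw 12.7°). I go for the candle first, with the jaws kept along the warmer's local y.

```bash
python3 -m handwheel '[0.0881,0.0325,0.034,0,0,0,-0.1,0.0881,0.0325,0.034,0,0,0,-0.1,0.0881,0.0325,0.034,0,0,0,-0.1,0.0881,0.0325,0.034,0,0,0,-0.1,0.0881,0.0325,0.034,0,0,0,-0.1,0.0881,0.0325,0.034,0,0,0,-0.1,0.0881,0.0325,0.034,0,0,0,-0.1,0.0881,0.0325,0.034,0,0,0,-0.1,0.0881,0.0325,0.034,0,0,0,-0.1,0.0881,0.0325,0.034,0,0,0,-0.1,0.0881,0.0325,0.034,0,0,0,-0.1,0.0881,0.0325,0.034,0,0,0,-0.1]'
cat > st.py <<'E'
from h import *
from scipy.spatial.transform import Rotation as Ro
import sys
s=robot.get_state(); R=Ro.from_rotvec(s['tool_rot']).as_matrix()
print('t',round(s['time_s'],2),'tcp',s['tool_pos'].round(4),'jaw',round(np.degrees(np.arctan2(R[1,1],R[0,1]))%180,2),'z',R[:,2].round(4),'F',s['contact_force'].round(1),'gap',round(s['finger_gap'],4),'q6',s['qpos'][5].round(2))
if len(sys.argv)>1: print('shift',(np.array(list(map(float,sys.argv[1:4])))-s['tool_pos']).round(4))
E
python3 st.py .451 .284 .12
```

```text
time_s: 2.35
tool_pos: [0.5535, -0.2456, 0.239]
tool_rot: [3.122, 0.348, 0.001]
contact_force: [0.2, 0.4, 0.1]
finger_gap: 0.0883
t 2.35 tcp [ 0.5535 -0.2456  0.239 ] jaw 102.71 z [ 6.e-04 -4.e-04 -1.e+00] F [0.2 0.4 0.1] gap 0.0883 q6 0.89
shift [-0.1025  0.5296 -0.119 ]
```

```bash
python3 -m handwheel '[0.07,-0.0085,0.044,-0.008,0,0,0,0.07,-0.0085,0.044,-0.008,0,0,0,0.07,-0.0085,0.044,-0.008,0,0,0,0.07,-0.0085,0.044,-0.008,0,0,0,0.07,-0.0085,0.044,-0.008,0,0,0,0.07,-0.0085,0.044,-0.008,0,0,0,0.07,-0.0085,0.044,-0.008,0,0,0,0.07,-0.0085,0.044,-0.008,0,0,0,0.07,-0.0085,0.044,-0.008,0,0,0,0.07,-0.0085,0.044,-0.008,0,0,0,0.07,-0.0085,0.044,-0.008,0,0,0,0.07,-0.0085,0.044,-0.008,0,0,0]'; python3 st.py .451 .284 .006
python3 - <<'E'
from h import *
p=shot('wrist','w1.png'); pins(p,['candle_mid']); P=cloud(p)
from m import circ
q=circ(P,.012,.022,(.451,.284),.035); print(len(q),cv2.minEnclosingCircle(q[:,:2].astype(np.float32)),q.mean(0))
E
```

```text
time_s: 3.55
tool_pos: [0.4498, 0.2827, 0.1428]
tool_rot: [-3.122, -0.348, -0.001]
contact_force: [1.4, -0.1, -0.4]
finger_gap: 0.0702
t 3.55 tcp [0.4498 0.2827 0.1428] jaw 102.72 z [ 9.e-04  4.e-04 -1.e+00] F [ 1.4 -0.1 -0.4] gap 0.0702 q6 1.86
shift [ 0.0012  0.0013 -0.1368]
candle_mid 0.62 (282, 199) [0.4521 0.285  0.0085]
1650 ((0.45145776867866516, 0.2840961813926697), 0.019460687413811684) [0.4514753  0.28407581 0.01492003]
```

View pics/w1.png

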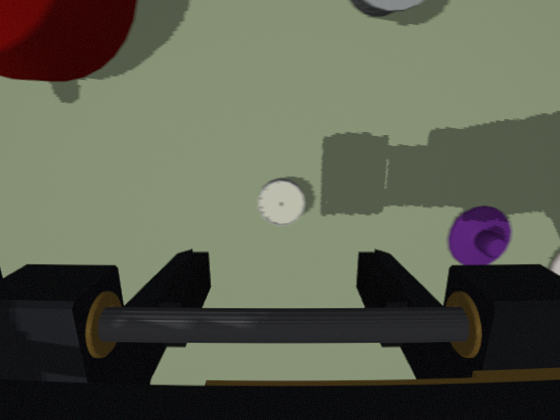

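The candle (282,202) lies midway between the fingers and the wrist depth confirms (0.4514, 0.2841). Descending and gripping.

```bash
python3 -m handwheel '[0.07,0.001,0.001,-0.02,0,0,0,0.07,0.0005,0.0003,-0.025,0,0,0,0.07,0,0,-0.025,0,0,0,0.07,0,0,-0.025,0,0,0,0.07,0,0,-0.015,0,0,0,0.07,0,0,-0.012,0,0,0,0.07,0,0,-0.008,0,0,0,0.07,0,0,-0.006,0,0,0,0.07,0,0,0,0,0,0]'; python3 st.py .4514 .284 .006
```

```text
time_s: 4.55
tool_pos: [0.4518, 0.282, 0.0065]
tool_rot: [3.122, 0.348, -0.001]
contact_force: [0.4, -0.1, 0.4]
finger_gap: 0.0703
t 4.55 tcp [0.4518 0.282  0.0065] jaw 102.71 z [-4.e-04 -2.e-04 -1.e+00] F [ 0.4 -0.1  0.4] gap 0.0703 q6 1.86
shift [-0.0004  0.002  -0.0005]
```

```bash
python3 -m handwheel '[0.07,0,0,0,0,0,0,0.07,0,0,0,0,0,0]';python3 -m handwheel '[0.07,0,0,0,0,0,0]'; python3 st.py .4514 .284 .006
```

```text
time_s: 4.75
tool_pos: [0.4524, 0.2825, 0.0075]
tool_rot: [-3.122, -0.348, -0.002]
contact_force: [0.9, -0.5, 0.2]
finger_gap: 0.0699
time_s: 4.85
tool_pos: [0.4523, 0.2825, 0.0074]
tool_rot: [-3.122, -0.348, -0.002]
contact_force: [0.2, 0.4, -0.4]
finger_gap: 0.0701
t 4.85 tcp [0.4523 0.2825 0.0074] jaw 102.72 z [ 1.2e-03  7.0e-04 -1.0e+00] F [ 0.2  0.4 -0.4] gap 0.0701 q6 1.86
shift [-0.0009  0.0015 -0.0014]
```

```bash
python3 -m handwheel '[0.07,-0.001,0.0015,-0.002,0,0,0,0.055,0,0,0,0,0,0,0.045,0,0,0,0,0,0,0.038,0,0,0,0,0,0,0.034,0,0,0,0,0,0,0.034,0,0,0,0,0,0,0.034,0,0,0,0,0,0]'; python3 st.py; python3 -m handwheel '[0.034,0,0,0.005,0,0,0,0.034,0,0,0.01,0,0,0,0.034,0,0,0.025,0,0,0,0.034,0,0,0.035,0,0,0,0.034,0,0,0.04,0,0,0,0.034,0,0,0.04,0,0,0,0.034,0,0,0.04,0,0,0,0.034,0,0,0.02,0,0,0]';python3 st.py .6294 -.2613 .2
python3 - <<'E'
from h import *
p=shot('wrist','w2.png')
E
```

```text
time_s: 5.55
tool_pos: [0.4508, 0.2836, 0.0047]
tool_rot: [-3.122, -0.348, 0.0]
contact_force: [0.1, -0.5, 0.4]
finger_gap: 0.0381
t 5.55 tcp [0.4508 0.2836 0.0047] jaw 102.71 z [-0.  0. -1.] F [ 0.1 -0.5  0.4] gap 0.0381 q6 1.86
time_s: 6.35
tool_pos: [0.4525, 0.2846, 0.2253]
tool_rot: [-3.119, -0.348, -0.011]
contact_force: [-0.4, 0.1, -0.4]
finger_gap: 0.0378
t 6.35 tcp [0.4525 0.2846 0.2253] jaw 102.71 z [ 0.0065  0.0037 -1.    ] F [-0.4  0.1 -0.4] gap 0.0378 q6 1.86
shift [ 0.1769 -0.5459 -0.0253]
```

View pics/w2.png

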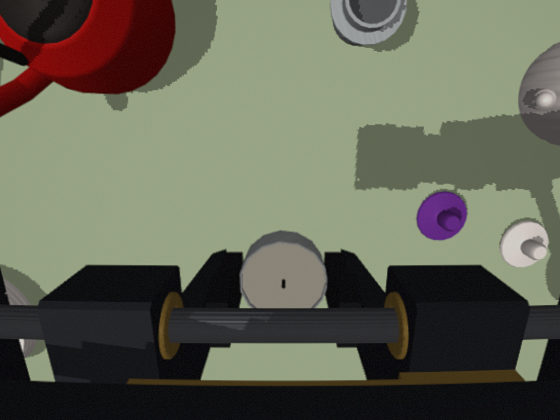

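The candle is held upright between the pads (285,280). Carrying it over the warmer.

```bash
python3 -m handwheel '[0.034,0.007,-0.022,0,0,0,0,0.034,0.0155,-0.048,0,0,0,0,0.034,0.0155,-0.048,0,0,0,0,0.034,0.0155,-0.048,0,0,0,0,0.034,0.0155,-0.048,0,0,0,0,0.034,0.0155,-0.048,0,0,0,0,0.034,0.0155,-0.048,0,0,0,0,0.034,0.0155,-0.048,0,0,0,0,0.034,0.0155,-0.048,0,0,0,0,0.034,0.0155,-0.048,0,0,0,0,0.034,0.0155,-0.048,0,0,0,0,0.034,0.0155,-0.048,-0.01,0,0,0]'; python3 -m handwheel '[0.034,0,0.004,-0.03,0,0,0,0.034,0,0,-0.03,0,0,0,0.034,0,0,-0.02,0,0,0,0.034,0,0,0,0,0,0,0.034,0,0,0,0,0,0]'; python3 st.py .6294 -.2613 .1
python3 - <<'E'
from h import *
p=shot('wrist','w3.png'); P=cloud(p)
q=P[(np.hypot(P[...,0]-.6294,P[...,1]+.2613)<.09)&(abs(P[...,2]-.06)<.006)]
print(len(q),cv2.minAreaRect(q[:,:2].astype(np.float32)))
E
```

```text
time_s: 7.6
tool_pos: [0.6274, -0.2633, 0.2111]
tool_rot: [3.121, 0.347, 0.004]
contact_force: [0.3, -0.0, 0.9]
finger_gap: 0.0379
time_s: 8.1
tool_pos: [0.6261, -0.2567, 0.1296]
tool_rot: [-3.122, -0.348, 0.002]
contact_force: [-0.1, -0.4, 0.5]
finger_gap: 0.0381
t 8.1 tcp [ 0.6261 -0.2567  0.1296] jaw 102.71 z [-1.2e-03  6.0e-04 -1.0e+00] F [-0.1 -0.4  0.5] gap 0.0381 q6 0.92
shift [ 0.0033 -0.0046 -0.0296]
3548 ((0.6736398339271545, -0.25177809596061707), (0.014270990155637264, 0.10013040900230408), 12.279844284057617)
```

View pics/w3.png

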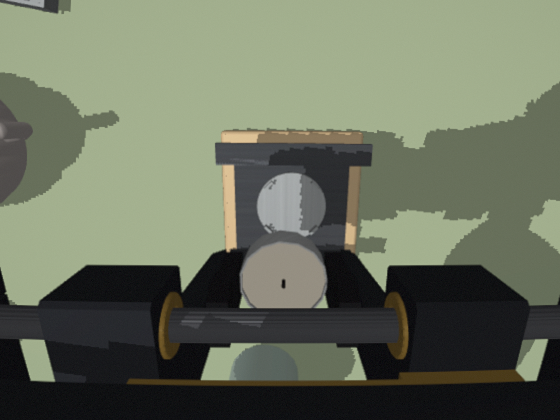

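```bash
python3 -m handwheel '[0.034,0.003,-0.005,0,0,0,0,0.034,0,0,-0.02,0,0,0,0.034,0,0,-0.02,0,0,0,0.034,0,0,-0.02,0,0,0,0.034,0,0,-0.015,0,0,0,0.034,0,0,-0.012,0,0,0,0.034,0,0,-0.006,0,0,0,0.034,0,0,0,0,0,0,0.034,0,0,0,0,0,0]'; python3 st.py .629 -.2615 .0245;python3 -m handwheel '[0.034,0,0,0,0,0,0]';  python3 st.py .629 -.2615 .0245
python3 - <<'E'
from h import *
shot('wrist','w4.png')
E
```

```text
time_s: 9.05
tool_pos: [0.6301, -0.2621, 0.0377]
tool_rot: [3.122, 0.348, 0.001]
contact_force: [-0.4, 0.0, -0.3]
finger_gap: 0.0379
t 9.05 tcp [ 0.6301 -0.2621  0.0377] jaw 102.72 z [ 1.e-03 -5.e-04 -1.e+00] F [-0.4  0.  -0.3] gap 0.0379 q6 0.92
shift [-0.0011  0.0006 -0.0132]
time_s: 9.15
tool_pos: [0.6303, -0.2623, 0.0381]
tool_rot: [3.121, 0.348, 0.003]
contact_force: [0.1, -0.0, -0.2]
finger_gap: 0.0377
t 9.15 tcp [ 0.6303 -0.2623  0.0381] jaw 102.71 z [ 1.7e-03 -8.0e-04 -1.0e+00] F [ 0.1 -0.  -0.2] gap 0.0377 q6 0.92
shift [-0.0013  0.0008 -0.0136]
```

View pics/w4.png

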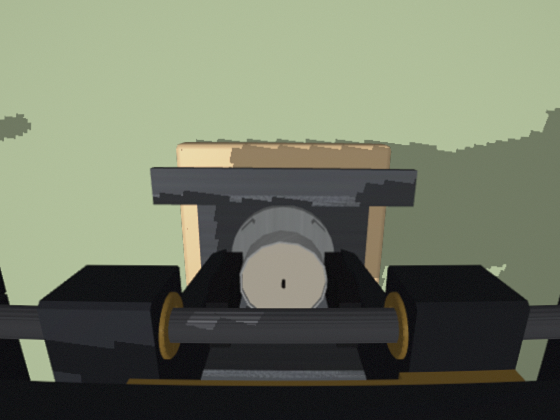

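Aligned over the plate (candle 285, plate 283 in columns). Lowering slowly.

```bash
python3 -m handwheel '[0.034,-0.001,0.0007,-0.003,0,0,0,0.034,0,0,-0.003,0,0,0,0.034,0,0,-0.003,0,0,0,0.034,0,0,0,0,0,0]'; python3 -m handwheel '[0.034,0,0,-0.001,0,0,0,0.034,0,0,-0.001,0,0,0,0.034,0,0,0,0,0,0]';python3 -m handwheel '[0.034,0,0,-0.001,0,0,0,0.034,0,0,0,0,0,0]'; python3 st.py
```

```text
time_s: 9.6
tool_pos: [0.6279, -0.2609, 0.0271]
tool_rot: [-3.122, -0.348, 0.002]
contact_force: [-0.4, -0.0, -0.9]
finger_gap: 0.038
time_s: 9.9
tool_pos: [0.6284, -0.2612, 0.0258]
tool_rot: [-3.122, -0.348, 0.0]
contact_force: [0.6, 0.4, 0.2]
finger_gap: 0.0378
time_s: 10.1
tool_pos: [0.6284, -0.2612, 0.0249]
tool_rot: [-3.122, -0.348, 0.0]
contact_force: [0.3, -0.0, -1.2]
finger_gap: 0.0381
t 10.1 tcp [ 0.6284 -0.2612  0.0249] jaw 102.71 z [-1.e-04  1.e-04 -1.e+00] F [ 0.3 -0.  -1.2] gap 0.0381 q6 0.92
```

```bash
python3 -m handwheel '[0.034,0,0,-0.0007,0,0,0,0.034,0,0,0,0,0,0]'; python3 -m handwheel '[0.034,0,0,-0.0007,0,0,0,0.034,0,0,0,0,0,0]'; python3 -m handwheel '[0.034,0,0,-0.0005,0,0,0,0.034,0,0,0,0,0,0]'
```

```text
time_s: 10.3
tool_pos: [0.6286, -0.2612, 0.0247]
tool_rot: [3.122, 0.348, 0.0]
contact_force: [-1.4, 0.6, 3.3]
finger_gap: 0.0381
time_s: 10.5
tool_pos: [0.6286, -0.2612, 0.0247]
tool_rot: [3.122, 0.348, 0.0]
contact_force: [-3.8, 1.3, 5.8]
finger_gap: 0.038
time_s: 10.7
tool_pos: [0.6286, -0.2612, 0.0247]
tool_rot: [3.122, 0.348, 0.0]
contact_force: [-4.1, 1.8, 8.5]
finger_gap: 0.0382
```

Contact. I ease back, open, and retreat.

```bash
python3 -m handwheel '[0.034,0,0,0.001,0,0,0,0.034,0,0,0,0,0,0,0.042,0,0,0,0,0,0,0.05,0,0,0,0,0,0,0.06,0,0,0,0,0,0,0.06,0,0,0,0,0,0,0.06,0,0,0.01,0,0,0,0.06,0,0,0.02,0,0,0,0.06,0,0,0.04,0,0,0,0.06,0,0,0.05,0,0,0,0.07,0,0,0.05,0,0,0]'
python3 st.py .617 .0125 .2
python3 - <<'E'
from h import *
from m import circ
p=shot('wrist','w5.png'); P=cloud(p)
q=circ(P,.033,.042,(.629,-.261),.035);print(len(q),cv2.minEnclosingCircle(q[:,:2].astype(np.float32)),q.mean(0))
q=P[(np.hypot(P[...,0]-.6294,P[...,1]+.2613)<.09)&(abs(P[...,2]-.06)<.006)]
for s in(1,-1):
    m=q[s*(q[:,0]-.629)>.02]; print(len(m),cv2.minAreaRect(m[:,:2].astype(np.float32)))
E
```

```text
time_s: 11.8
tool_pos: [0.628, -0.2609, 0.1958]
tool_rot: [-3.122, -0.348, 0.001]
contact_force: [0.9, -0.9, 0.2]
finger_gap: 0.0656
t 11.8 tcp [ 0.628  -0.2609  0.1958] jaw 102.71 z [-9.e-04  4.e-04 -1.e+00] F [ 0.9 -0.9  0.2] gap 0.0656 q6 0.92
shift [-0.011   0.2734  0.0042]
1303 ((0.6293830275535583, -0.26108384132385254), 0.01966135762631893) [ 0.62899384 -0.26089507  0.03492775]
2095 ((0.6734620332717896, -0.2518462538719177), (0.014297643676400185, 0.09961935132741928), 12.211068153381348)
1862 ((0.5865490436553955, -0.27083125710487366), (0.015169450081884861, 0.10003301501274109), 12.607068061828613)
```

View pics/w5.png

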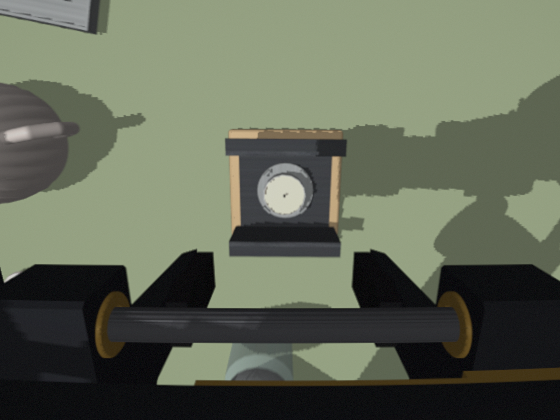

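The candle is upright and within 1 mm of the plate's centre (285,194). Next the pot, turning the jaws across its spout-handle line.

```bash
python3 -m handwheel '[0.0881,-0.0009,0.0228,0.001,0,0,8.2,0.0881,-0.0009,0.0228,0.001,0,0,8.2,0.0881,-0.0009,0.0228,0.001,0,0,8.2,0.0881,-0.0009,0.0228,0,0,0,8.2,0.0881,-0.0009,0.0228,0,0,0,8.2,0.0881,-0.0009,0.0228,0,0,0,8.2,0.0881,-0.0009,0.0228,0,0,0,8.2,0.0881,-0.0009,0.0228,0,0,0,8.2,0.0881,-0.0009,0.0228,0,0,0,8.2,0.0881,-0.0009,0.0228,0,0,0,8.2,0.0881,-0.0009,0.0228,0,0,0,8.2,0.0881,-0.0009,0.0228,0,0,0,8.2]'; python3 -m handwheel '[0.0881,0,0,0,0,0,0]'; python3 st.py .617 .0125 .2
python3 - <<'E'
from h import *
from m import circ
p=shot('wrist','w6.png'); P=cloud(p)
q=circ(P,.117,.129,(.617,.0125),.045);print(len(q),cv2.minEnclosingCircle(q[:,:2].astype(np.float32)),q.mean(0))
E
```

```text
time_s: 13.05
tool_pos: [0.6177, 0.0134, 0.1977]
tool_rot: [1.769, 2.595, 0.001]
contact_force: [-0.7, -1.0, -0.6]
finger_gap: 0.0883
time_s: 13.15
tool_pos: [0.6176, 0.0148, 0.1977]
tool_rot: [1.772, 2.594, 0.002]
contact_force: [-0.5, 0.3, -0.4]
finger_gap: 0.0882
t 13.15 tcp [0.6176 0.0148 0.1977] jaw 21.34 z [ 7.e-04  8.e-04 -1.e+00] F [-0.5  0.3 -0.4] gap 0.0882 q6 -0.39
shift [-0.0006 -0.0023  0.0023]
1942 ((0.6179909706115723, 0.013431373983621597), 0.03330095112323761) [0.61847065 0.01242207 0.12209056]
```

View pics/w6.png

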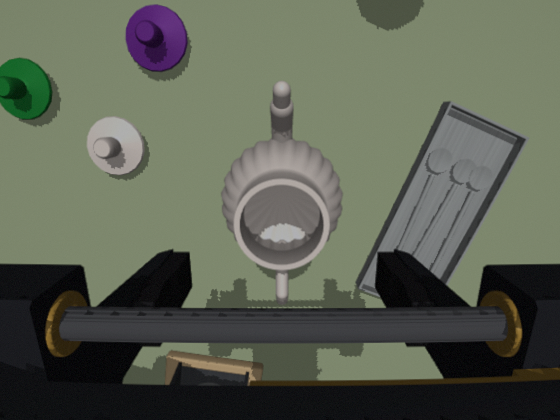

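Jaws straddle the neck; spout (282,95) and handle (282,285) lie in line with the tool's x. Descending to the neck.

```bash
python3 -m handwheel '[0.0881,0.0003,-0.0015,-0.015,0,0,0,0.0881,0,0,-0.02,0,0,0,0.0881,0,0,-0.02,0,0,0,0.0881,0,0,-0.02,0,0,0,0.0881,0,0,-0.012,0,0,0,0.0881,0,0,-0.006,0,0,0,0.0881,0,0,0,0,0,0,0.0881,0,0,0,0,0,0]'; python3 st.py .6179 .013 .104
```

```text
time_s: 14.0
tool_pos: [0.6186, 0.0106, 0.1047]
tool_rot: [1.777, 2.589, 0.001]
contact_force: [0.2, -0.0, 0.1]
finger_gap: 0.088
t 14.0 tcp [0.6186 0.0106 0.1047] jaw 21.07 z [ 1.1e-03 -1.0e-04 -1.0e+00] F [ 0.2 -0.   0.1] gap 0.088 q6 -0.39
shift [-0.0007  0.0024 -0.0007]
```

```bash
python3 -m handwheel '[0.0881,-0.0005,0.002,0,0,0,0,0.08,0,0,0,0,0,0,0.072,0,0,0,0,0,0,0.064,0,0,0,0,0,0,0.06,0,0,0,0,0,0,0.06,0,0,0,0,0,0,0.06,0,0,0,0,0,0]'; python3 st.py .6179 .013 .104;  python3 -m handwheel '[0.06,0,0,0.003,0,0,0,0.06,0,0,0.005,0,0,0,0.06,0,0,0.008,0,0,0,0.06,0,0,0,0,0,0]'; python3 st.py
python3 - <<'E'
from h import *
shot('side','s1.png')
E
```

```text
time_s: 14.7
tool_pos: [0.6175, 0.0129, 0.1044]
tool_rot: [1.777, 2.591, 0.0]
contact_force: [-2.3, -0.4, 3.1]
finger_gap: 0.0641
t 14.7 tcp [0.6175 0.0129 0.1044] jaw 21.11 z [ 1.e-04 -0.e+00 -1.e+00] F [-2.3 -0.4  3.1] gap 0.0641 q6 -0.39
shift [ 0.0004  0.0001 -0.0004]
time_s: 15.1
tool_pos: [0.6184, 0.0129, 0.1213]
tool_rot: [1.776, 2.589, 0.002]
contact_force: [1.0, -0.4, -4.1]
finger_gap: 0.0641
t 15.1 tcp [0.6184 0.0129 0.1213] jaw 21.11 z [ 0.002 -0.    -1.   ] F [ 1.  -0.4 -4.1] gap 0.0641 q6 -0.39
```

View pics/s1.png

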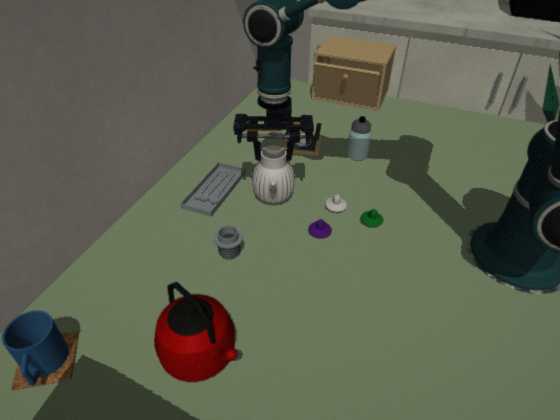

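The pot hangs upright in the jaws (gap 64 mm, −4.1 N matches its weight). Lifting it and carrying it over the warmer.

```bash
python3 -m handwheel '[0.06,0,0,0.01,0,0,0,0.06,0,0,0.025,0,0,0,0.06,0,0,0.025,0,0,0,0.06,0,0,0.018,0,0,0,0.06,0,-0.012,0,0,0,0,0.06,0.001,-0.025,0,0,0,0,0.06,0.002,-0.035,0,0,0,0,0.06,0.002,-0.035,0,0,0,0,0.06,0.002,-0.035,0,0,0,0,0.06,0.002,-0.035,0,0,0,0,0.06,0.002,-0.035,0,0,0,0,0.06,0.001,-0.03,0,0,0,0]';python3 -m handwheel '[0.06,0,-0.02,0,0,0,0,0.06,0,-0.01,0,0,0,0,0.06,0,0,0,0,0,0,0.06,0,0,0,0,0,0]';  python3 st.py .6297 -.2613 .1644
python3 - <<'E'
from h import *
shot('wrist','w7.png')
p=shot('top','t1.png'); P=cloud(p)
q=P[(np.hypot(P[...,0]-.63,P[...,1]+.2613)<.1)&(abs(P[...,2]-.06)<.006)]; print(len(q), cv2.minAreaRect(q[:,:2].astype(np.float32)))
p=shot('side','s2.png')
E
```

```text
time_s: 16.35
tool_pos: [0.6283, -0.2317, 0.1965]
tool_rot: [-1.777, -2.589, 0.002]
contact_force: [0.6, -1.0, -3.8]
finger_gap: 0.064
time_s: 16.75
tool_pos: [0.6293, -0.2581, 0.1977]
tool_rot: [-1.776, -2.59, -0.001]
contact_force: [0.1, 1.1, -3.8]
finger_gap: 0.0644
t 16.75 tcp [ 0.6293 -0.2581  0.1977] jaw 21.12 z [-7.0e-04  1.2e-03 -1.0e+00] F [ 0.1  1.1 -3.8] gap 0.0644 q6 -0.8
shift [ 0.0004 -0.0032 -0.0333]
172 ((0.6291134357452393, -0.2608455717563629), (0.10288510471582413, 0.10080353170633316), 12.787775039672852)
```

View pics/w7.png

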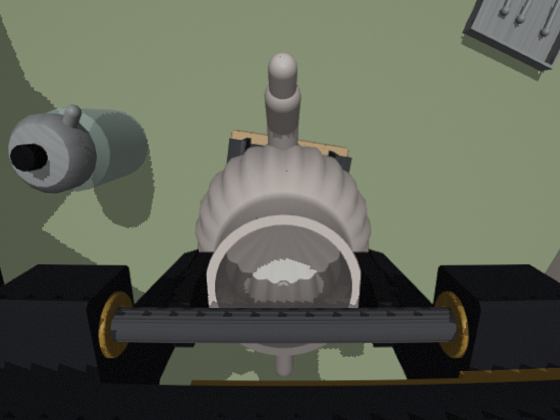

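View pics/s2.png

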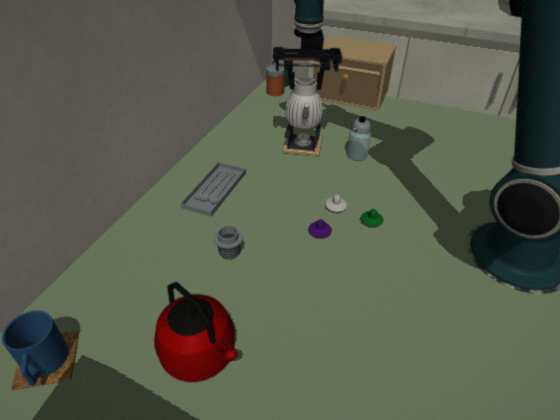

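The pot hangs straight above the warmer. Lowering it.

```bash
python3 -m handwheel '[0.06,0,-0.003,-0.01,0,0,0,0.06,0,0,-0.01,0,0,0,0.06,0,0,-0.006,0,0,0,0.06,0,0,-0.003,0,0,0,0.06,0,0,0,0,0,0,0.06,0,0,0,0,0,0]';python3 -m handwheel '[0.06,0,0,0,0,0,0]'; python3 st.py .6293 -.2612 .1644
```

```text
time_s: 17.5
tool_pos: [0.6296, -0.2621, 0.169]
tool_rot: [-1.777, -2.591, 0.0]
contact_force: [0.0, -0.4, -4.3]
finger_gap: 0.064
time_s: 17.6
tool_pos: [0.6298, -0.2623, 0.1696]
tool_rot: [1.777, 2.59, 0.0]
contact_force: [0.2, -0.4, -3.3]
finger_gap: 0.0645
t 17.6 tcp [ 0.6298 -0.2623  0.1696] jaw 21.11 z [ 9.e-04 -4.e-04 -1.e+00] F [ 0.2 -0.4 -3.3] gap 0.0645 q6 -0.8
shift [-0.0005  0.0011 -0.0052]
```

```bash
python3 -m handwheel '[0.06,-0.0005,0.001,-0.002,0,0,0,0.06,0,0,-0.001,0,0,0,0.06,0,0,0,0,0,0]';python3 -m handwheel '[0.06,0,0,-0.001,0,0,0,0.06,0,0,0,0,0,0]'; python3 -m handwheel '[0.06,0,0,-0.001,0,0,0,0.06,0,0,0,0,0,0]';  python3 st.py .6293 -.2612 .1644
```

```text
time_s: 17.9
tool_pos: [0.6288, -0.261, 0.1659]
tool_rot: [-1.777, -2.591, 0.0]
contact_force: [-0.3, -0.1, -4.1]
finger_gap: 0.0646
time_s: 18.1
tool_pos: [0.6289, -0.2611, 0.1649]
tool_rot: [-1.777, -2.591, 0.0]
contact_force: [-0.9, -0.4, -4.4]
finger_gap: 0.0643
time_s: 18.3
tool_pos: [0.6292, -0.2612, 0.1645]
tool_rot: [1.777, 2.59, 0.0]
contact_force: [-0.6, -0.7, -2.4]
finger_gap: 0.0644
t 18.3 tcp [ 0.6292 -0.2612  0.1645] jaw 21.11 z [ 5.e-04 -3.e-04 -1.e+00] F [-0.6 -0.7 -2.4] gap 0.0644 q6 -0.8
shift [ 0.0001  0.     -0.0001]
```

Touching. A little further until the weight is taken.

```bash
python3 -m handwheel '[0.06,0,0,-0.0005,0,0,0,0.06,0,0,0,0,0,0]'; python3 -m handwheel '[0.06,0,0,-0.0005,0,0,0,0.06,0,0,0,0,0,0]';python3 -m handwheel '[0.064,0,0,0,0,0,0,0.066,0,0,0,0,0,0,0.07,0,0,0,0,0,0,0.0881,0,0,0,0,0,0,0.0881,0,0,0,0,0,0,0.0881,0,0,0,0,0,0]';  python3 st.py
```

```text
time_s: 18.5
tool_pos: [0.6292, -0.2613, 0.1645]
tool_rot: [1.776, 2.59, -0.0]
contact_force: [-1.7, 0.9, 0.6]
finger_gap: 0.0643
time_s: 18.7
tool_pos: [0.6292, -0.2614, 0.1645]
tool_rot: [1.776, 2.59, -0.0]
contact_force: [-4.5, -0.1, 5.6]
finger_gap: 0.0641
time_s: 19.3
tool_pos: [0.6291, -0.261, 0.1629]
tool_rot: [-1.777, -2.591, -0.0]
contact_force: [0.5, -0.4, -0.0]
finger_gap: 0.088
t 19.3 tcp [ 0.6291 -0.261   0.1629] jaw 21.11 z [ 0.  0. -1.] F [ 0.5 -0.4 -0. ] gap 0.088 q6 -0.8
```

```bash
python3 -m handwheel '[0.0881,0,0,0.01,0,0,0,0.0881,0,0,0.03,0,0,0,0.0881,0,0,0.04,0,0,0,0.0881,0,0,0.04,0,0,0,0.0881,0,0,0,0,0,0]'
python3 - <<'E'
from h import *
from m import circ
for n in('wrist','top'):
    p=shot(n,n+'_pot.png'); P=cloud(p)
    for z in((.177,.19),):
        q=circ(P,*z,(.6296,-.2612),.05);print(n,len(q),cv2.minEnclosingCircle(q[:,:2].astype(np.float32)),q.mean(0))
    q=P[(np.hypot(P[...,0]-.63,P[...,1]+.2613)<.1)&(abs(P[...,2]-.06)<.006)]; print(len(q), cv2.minAreaRect(q[:,:2].astype(np.float32)))
E
```

```text
time_s: 19.8
tool_pos: [0.6324, -0.2626, 0.2926]
tool_rot: [1.769, 2.579, 0.004]
contact_force: [-0.0, -0.3, 1.1]
finger_gap: 0.0883
wrist 1494 ((0.6297557353973389, -0.2613353133201599), 0.033237457275390625) [ 0.62981588 -0.26147997  0.18221087]
399 ((0.6299307346343994, -0.26082637906074524), (0.10426419228315353, 0.09877945482730865), 12.316368103027344)
top 211 ((0.6295238137245178, -0.2619193494319916), 0.03457506373524666) [ 0.62891968 -0.26030349  0.18301085]
128 ((0.6293535232543945, -0.26247337460517883), (0.10302489995956421, 0.10321444272994995), 12.058712005615234)
```

View pics/wrist_pot.png

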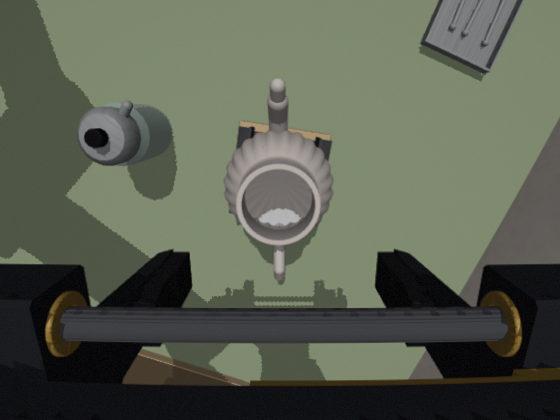

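The pot stands upright and centred on the warmer (rim centre (0.6297,-0.2613), height 0.183). On to the infuser.

```bash
python3 -m handwheel '[0.0881,0,0.025,0,0,0,0,0.0881,0,0.043,0,0,0,0,0.0881,0,0.045,0,0,0,0,0.0881,0,0.045,0,0,0,0,0.0881,0,0.045,0,0,0,0,0.0881,0,0.045,-0.01,0,0,0,0.0881,0,0.045,-0.02,0,0,0,0.0881,0,0.045,-0.02,0,0,0,0.0881,0,0.045,-0.02,0,0,0,0.08,0,0.045,-0.02,0,0,0,0.08,0,0.045,-0.02,0,0,0,0.07,0,0.039,-0.01,0,0,0]';python3 -m handwheel '[0.07,0,0,0,0,0,0,0.07,0,0,0,0,0,0]'; python3 st.py .632 .2508 .057
python3 - <<'E'
from h import *
from m import circ
p=shot('wrist','w8.png'); P=cloud(p)
for z in((.062,.074),(.048,.056)):
    q=circ(P,*z,(.632,.2508),.04);print(len(q),cv2.minEnclosingCircle(q[:,:2].astype(np.float32)),q.mean(0))
E
```

```text
time_s: 21.1
tool_pos: [0.6261, 0.2523, 0.1584]
tool_rot: [-1.774, -2.588, 0.008]
contact_force: [0.3, -1.1, 0.8]
finger_gap: 0.0738
time_s: 21.3
tool_pos: [0.6274, 0.2513, 0.1607]
tool_rot: [-1.773, -2.591, 0.006]
contact_force: [-0.0, -0.3, 0.3]
finger_gap: 0.0701
t 21.3 tcp [0.6274 0.2513 0.1607] jaw 21.24 z [-0.0038 -0.0019 -1.    ] F [-0.  -0.3  0.3] gap 0.0701 q6 -0.03
shift [ 0.0046 -0.0005 -0.1037]
941 ((0.6319928169250488, 0.2519417107105255), 0.023298611864447594) [0.63200422 0.25167814 0.06695585]
2426 ((0.6316846013069153, 0.25140172243118286), 0.03301079198718071) [0.629893   0.25542901 0.05262547]
```

View pics/w8.png

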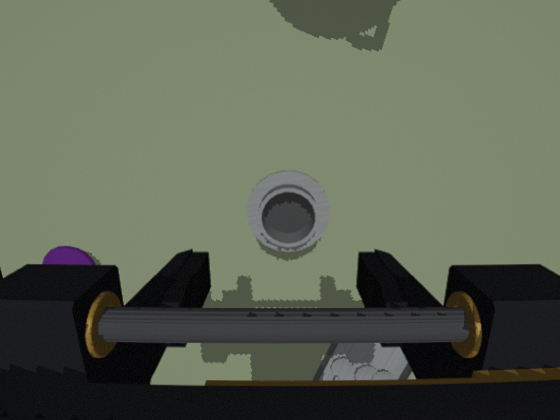

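```bash
python3 -m handwheel '[0.07,0.0045,0,-0.02,0,0,0,0.07,0,0,-0.025,0,0,0,0.07,0,0,-0.025,0,0,0,0.07,0,0,-0.02,0,0,0,0.07,0,0,0,0,0,0,0.07,0,0,0,0,0,0,0.07,0,0,0,0,0,0]'; python3 st.py .6319 .2515 .057
```

```text
time_s: 22.05
tool_pos: [0.6349, 0.2505, 0.0751]
tool_rot: [1.777, 2.588, 0.004]
contact_force: [0.1, -0.2, -0.6]
finger_gap: 0.0697
t 22.05 tcp [0.6349 0.2505 0.0751] jaw 21.05 z [ 2.7e-03  9.0e-04 -1.0e+00] F [ 0.1 -0.2 -0.6] gap 0.0697 q6 -0.03
shift [-0.003   0.001  -0.0181]
```

```bash
python3 -m handwheel '[0.07,-0.0025,0.001,-0.005,0,0,0,0.07,0,0,-0.005,0,0,0,0.07,0,0,-0.004,0,0,0,0.07,0,0,0,0,0,0,0.07,0,0,0,0,0,0,0.07,0,0,0,0,0,0]'; python3 st.py .6319 .2515 .057;python3 -m handwheel '[0.07,0,0,0,0,0,0]'
```

```text
time_s: 22.65
tool_pos: [0.6311, 0.252, 0.0591]
tool_rot: [1.777, 2.591, 0.0]
contact_force: [-0.3, 0.7, 0.3]
finger_gap: 0.0703
t 22.65 tcp [0.6311 0.252  0.0591] jaw 21.12 z [ 1.e-04  0.e+00 -1.e+00] F [-0.3  0.7  0.3] gap 0.0703 q6 -0.03
shift [ 0.0008 -0.0005 -0.0021]
time_s: 22.75
tool_pos: [0.6312, 0.252, 0.0593]
tool_rot: [1.777, 2.591, 0.0]
contact_force: [-0.5, 0.7, -0.6]
finger_gap: 0.0701
```

```bash
python3 -m handwheel '[0.07,0.0007,-0.0005,-0.002,0,0,0,0.06,0,0,0,0,0,0,0.052,0,0,0,0,0,0,0.045,0,0,0,0,0,0,0.04,0,0,0,0,0,0,0.04,0,0,0,0,0,0,0.04,0,0,0,0,0,0]'; python3 st.py .6319 .2515 .057; python3 -m handwheel '[0.04,0,0,0.005,0,0,0,0.04,0,0,0.01,0,0,0,0.04,0,0,0.02,0,0,0,0.04,0,0,0.03,0,0,0,0.04,0,0,0.04,0,0,0,0.04,0,0,0.045,0,0,0,0.04,0,0,0.045,0,0,0,0.04,0,0,0.015,0,0,0,0.04,0,0,0,0,0,0]'; python3 st.py .6296 -.2614 .238
python3 - <<'E'
from h import *
shot('side','s3.png'); shot('wrist','w9.png')
E
```

```text
time_s: 23.45
tool_pos: [0.6317, 0.2514, 0.0571]
tool_rot: [-1.777, -2.591, -0.0]
contact_force: [0.2, 0.3, 0.8]
finger_gap: 0.045
t 23.45 tcp [0.6317 0.2514 0.0571] jaw 21.11 z [ 0.  0. -1.] F [0.2 0.3 0.8] gap 0.045 q6 -0.03
shift [ 0.0002  0.0001 -0.0001]
time_s: 24.35
tool_pos: [0.6336, 0.2521, 0.272]
tool_rot: [1.774, 2.587, 0.01]
contact_force: [0.2, -0.0, -1.1]
finger_gap: 0.0448
t 24.35 tcp [0.6336 0.2521 0.272 ] jaw 21.11 z [ 0.0075  0.0027 -1.    ] F [ 0.2 -0.  -1.1] gap 0.0448 q6 -0.03
shift [-0.004  -0.5135 -0.034 ]
```

View pics/s3.png

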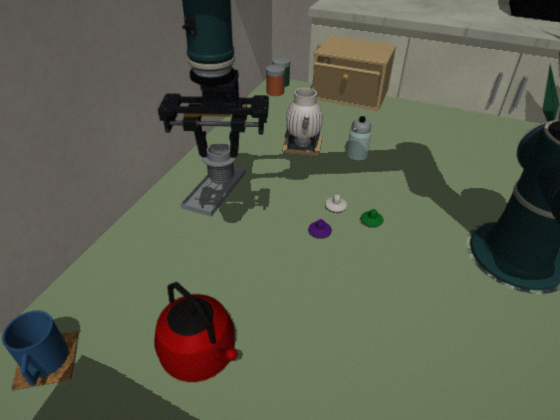

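View pics/w9.png

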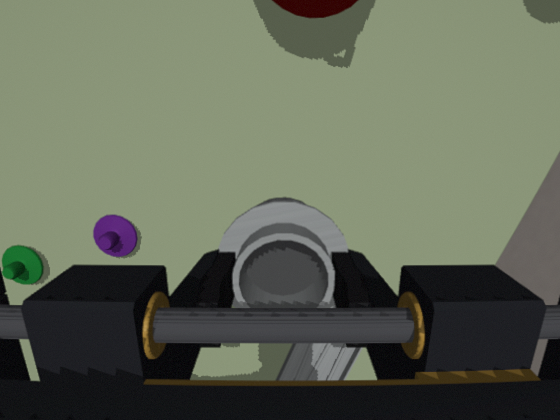

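The basket is held straight. Carrying it over the pot.

```bash
python3 -m handwheel '[0.04,0,-0.02,0,0,0,0,0.04,0,-0.04,0,0,0,0,0.04,0,-0.048,0,0,0,0,0.04,0,-0.048,0,0,0,0,0.04,0,-0.048,0,0,0,0,0.04,-0.001,-0.048,0,0,0,0,0.04,-0.001,-0.048,0,0,0,0,0.04,0,-0.048,0,0,0,0,0.04,0,-0.048,0,0,0,0,0.04,0,-0.045,0,0,0,0,0.04,0,-0.04,0,0,0,0,0.04,0,-0.02,0,0,0,0]';python3 -m handwheel '[0.04,0,-0.0125,0,0,0,0,0.04,0,0,0,0,0,0,0.04,0,0,0,0,0,0,0.04,0,0,0,0,0,0]'; python3 st.py .6296 -.2614 .25;python3 -m handwheel '[0.04,0,0,0,0,0,0]'; python3 st.py .6296 -.2614 .25
python3 - <<'E'
from h import *
p=shot('wrist','w10.png');P=cloud(p)
from m import circ
q=circ(P,.178,.188,(.6296,-.2614),.045);print(len(q),cv2.minEnclosingCircle(q[:,:2].astype(np.float32)),q.mean(0))
s=robot.get_state()['tool_pos']
q=circ(P,s[2]+.006,s[2]+.016,s[:2],.035);print(len(q),cv2.minEnclosingCircle(q[:,:2].astype(np.float32)),q.mean(0))
q=circ(P,s[2]-.009,s[2]-.0,s[:2],.05);print(len(q),cv2.minEnclosingCircle(q[:,:2].astype(np.float32)),q.mean(0))
E
```

```text
time_s: 25.65
tool_pos: [0.6271, -0.2535, 0.2636]
tool_rot: [-1.779, -2.584, 0.004]
contact_force: [0.7, 0.5, -0.7]
finger_gap: 0.0447
time_s: 26.05
tool_pos: [0.6299, -0.2603, 0.267]
tool_rot: [-1.774, -2.592, -0.001]
contact_force: [-0.3, 0.1, 0.2]
finger_gap: 0.0449
t 26.05 tcp [ 0.6299 -0.2603  0.267 ] jaw 21.22 z [-2.e-04  7.e-04 -1.e+00] F [-0.3  0.1  0.2] gap 0.0449 q6 -0.8
shift [-0.0003 -0.0011 -0.017 ]
time_s: 26.15
tool_pos: [0.63, -0.2604, 0.2674]
tool_rot: [1.774, 2.592, 0.0]
contact_force: [0.4, -0.7, -0.9]
finger_gap: 0.0452
t 26.15 tcp [ 0.63   -0.2604  0.2674] jaw 21.23 z [ 3.e-04  2.e-04 -1.e+00] F [ 0.4 -0.7 -0.9] gap 0.0452 q6 -0.8
shift [-0.0004 -0.001  -0.0174]
727 ((0.6281934976577759, -0.25703710317611694), 0.032610464841127396) [ 0.62139468 -0.24101387  0.18248996]
2589 ((0.6258633136749268, -0.2500596046447754), 0.03315308317542076) [ 0.6273144  -0.25274086  0.27785456]
4442 ((0.6306690573692322, -0.25957223773002625), 0.03320245444774628) [ 0.62600197 -0.24742556  0.26319374]
```

View pics/w10.png

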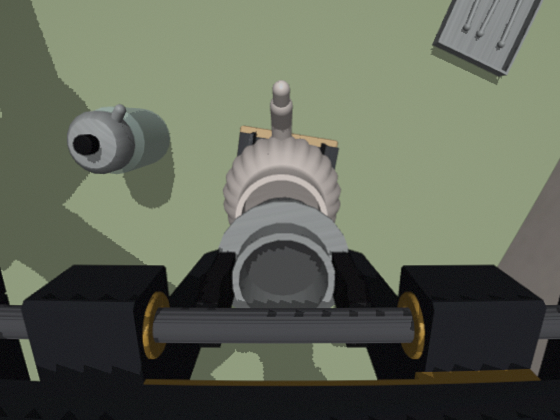

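```bash
python3 -m handwheel '[0.04,-0.0006,-0.0012,-0.01,0,0,0,0.04,0,0,-0.008,0,0,0,0.04,0,0,0,0,0,0,0.04,0,0,0,0,0,0,0.04,0,0,0,0,0,0]'; python3 st.py .6292 -.2617 .19
```

```text
time_s: 26.7
tool_pos: [0.6292, -0.2634, 0.2491]
tool_rot: [1.777, 2.591, 0.0]
contact_force: [0.5, 0.1, -0.9]
finger_gap: 0.0451
t 26.7 tcp [ 0.6292 -0.2634  0.2491] jaw 21.1 z [ 1.e-04  0.e+00 -1.e+00] F [ 0.5  0.1 -0.9] gap 0.0451 q6 -0.8
shift [ 0.      0.0017 -0.0591]
```

```bash
python3 -m handwheel '[0.04,0,0.0015,-0.006,0,0,0,0.04,0,0,-0.006,0,0,0,0.04,0,0,-0.006,0,0,0,0.04,0,0,0,0,0,0,0.04,0,0,0,0,0,0]'; python3 st.py .6292 -.2617 .19; python3 -m handwheel '[0.04,0,0,-0.006,0,0,0,0.04,0,0,-0.006,0,0,0,0.04,0,0,0,0,0,0,0.04,0,0,0,0,0,0]'; python3 st.py .6292 -.2617 .19
```

```text
time_s: 27.2
tool_pos: [0.6289, -0.2617, 0.2305]
tool_rot: [-1.776, -2.59, 0.0]
contact_force: [0.5, 0.2, -0.3]
finger_gap: 0.0452
t 27.2 tcp [ 0.6289 -0.2617  0.2305] jaw 21.11 z [-8.e-04  4.e-04 -1.e+00] F [ 0.5  0.2 -0.3] gap 0.0452 q6 -0.8
shift [ 0.0003 -0.     -0.0405]
time_s: 27.6
tool_pos: [0.6288, -0.2617, 0.2186]
tool_rot: [-1.776, -2.59, 0.0]
contact_force: [-0.2, 0.4, -0.7]
finger_gap: 0.045
t 27.6 tcp [ 0.6288 -0.2617  0.2186] jaw 21.11 z [-8.e-04  4.e-04 -1.e+00] F [-0.2  0.4 -0.7] gap 0.045 q6 -0.8
shift [ 0.0004 -0.     -0.0286]
```

No contact; the basket's foot is inside the neck. Continuing.

```bash
python3 -m handwheel '[0.04,0.0004,0,-0.006,0,0,0,0.04,0,0,-0.006,0,0,0,0.04,0,0,-0.006,0,0,0,0.04,0,0,0,0,0,0]'; python3 -m handwheel '[0.04,0,0,-0.004,0,0,0,0.04,0,0,-0.003,0,0,0,0.04,0,0,0,0,0,0]';python3 -m handwheel '[0.04,0,0,-0.0015,0,0,0,0.04,0,0,0,0,0,0]'; python3 st.py .6292 -.2617 .19
```

```text
time_s: 28.0
tool_pos: [0.6286, -0.2614, 0.1993]
tool_rot: [-1.775, -2.589, 0.001]
contact_force: [1.0, 0.4, -1.0]
finger_gap: 0.0452
time_s: 28.3
tool_pos: [0.6292, -0.2617, 0.1935]
tool_rot: [-1.776, -2.59, 0.0]
contact_force: [0.6, -0.5, -1.2]
finger_gap: 0.045
time_s: 28.5
tool_pos: [0.6295, -0.2618, 0.1925]
tool_rot: [1.777, 2.591, -0.0]
contact_force: [-0.6, -0.4, -1.6]
finger_gap: 0.0447
t 28.5 tcp [ 0.6295 -0.2618  0.1925] jaw 21.11 z [ 0. -0. -1.] F [-0.6 -0.4 -1.6] gap 0.0447 q6 -0.8
shift [-0.0003  0.0001 -0.0025]
```

```bash
python3 -m handwheel '[0.04,0,0,-0.001,0,0,0,0.04,0,0,0,0,0,0]'; python3 -m handwheel '[0.04,0,0,-0.001,0,0,0,0.04,0,0,0,0,0,0]';python3 -m handwheel '[0.04,0,0,-0.0007,0,0,0,0.04,0,0,0,0,0,0]'
```

```text
time_s: 28.7
tool_pos: [0.6295, -0.2618, 0.1916]
tool_rot: [1.777, 2.591, -0.0]
contact_force: [-0.2, 0.7, -0.9]
finger_gap: 0.045
time_s: 28.9
tool_pos: [0.6294, -0.2617, 0.1905]
tool_rot: [-1.777, -2.591, 0.0]
contact_force: [0.4, 0.3, -0.5]
finger_gap: 0.045
time_s: 29.1
tool_pos: [0.6296, -0.2618, 0.1901]
tool_rot: [1.777, 2.591, 0.0]
contact_force: [-0.4, -1.0, -0.6]
finger_gap: 0.0447
```

```bash
python3 -m handwheel '[0.04,0,0,-0.0006,0,0,0,0.04,0,0,0,0,0,0]'; python3 -m handwheel '[0.04,0,0,-0.0006,0,0,0,0.04,0,0,0,0,0,0]'
```

```text
time_s: 29.3
tool_pos: [0.6296, -0.2619, 0.1901]
tool_rot: [1.776, 2.59, 0.0]
contact_force: [-0.9, 1.4, 4.0]
finger_gap: 0.0447
time_s: 29.5
tool_pos: [0.6299, -0.2619, 0.19]
tool_rot: [1.776, 2.59, 0.0]
contact_force: [-3.4, 0.6, 5.7]
finger_gap: 0.0449
```

The flange is on the rim at the predicted height. Releasing.

```bash
python3 -m handwheel '[0.04,0,0,0.001,0,0,0,0.04,0,0,0,0,0,0,0.046,0,0,0,0,0,0,0.054,0,0,0,0,0,0,0.065,0,0,0,0,0,0,0.07,0,0,0,0,0,0,0.07,0,0,0.01,0,0,0,0.07,0,0,0.03,0,0,0,0.07,0,0,0.04,0,0,0,0.07,0,0,0.04,0,0,0,0.07,0,0,0,0,0,0]'; python3 -m handwheel '[0.07,0,0,0,0,0,0]';python3 st.py .4477 -.0035 .12
python3 - <<'E'
from h import *
from m import circ
for n in('wrist','top'):
    p=shot(n,n+'_inf.png'); P=cloud(p)
    for z in((.177,.1945),(.195,.207)):
        q=circ(P,*z,(.6296,-.2614),.04);print(n,z,len(q),cv2.minEnclosingCircle(q[:,:2].astype(np.float32)),q.mean(0))
E
```

```text
time_s: 30.6
tool_pos: [0.6326, -0.2631, 0.3191]
tool_rot: [1.769, 2.58, 0.004]
contact_force: [-0.0, -0.6, 0.8]
finger_gap: 0.07
time_s: 30.7
tool_pos: [0.6303, -0.2621, 0.3124]
tool_rot: [1.774, 2.587, 0.001]
contact_force: [0.1, -1.0, 0.3]
finger_gap: 0.0699
t 30.7 tcp [ 0.6303 -0.2621  0.3124] jaw 21.11 z [ 0.004  -0.0018 -1.    ] F [ 0.1 -1.   0.3] gap 0.0699 q6 -0.8
shift [-0.1826  0.2586 -0.1924]
wrist (0.177, 0.1945) 3546 ((0.6300317049026489, -0.2613833248615265), 0.03343236818909645) [ 0.62916632 -0.25922729  0.18348678]
wrist (0.195, 0.207) 800 ((0.6305164694786072, -0.2610240876674652), 0.0231688991189003) [ 0.63062851 -0.26153431  0.20008653]
top (0.177, 0.1945) 510 ((0.6293833255767822, -0.2619132697582245), 0.034686747938394547) [ 0.62763616 -0.2589664   0.18460151]
top (0.195, 0.207) 118 ((0.6299915313720703, -0.26226717233657837), 0.02371728979051113) [ 0.63052922 -0.26321764  0.20054911]
```

View pics/wrist_inf.png

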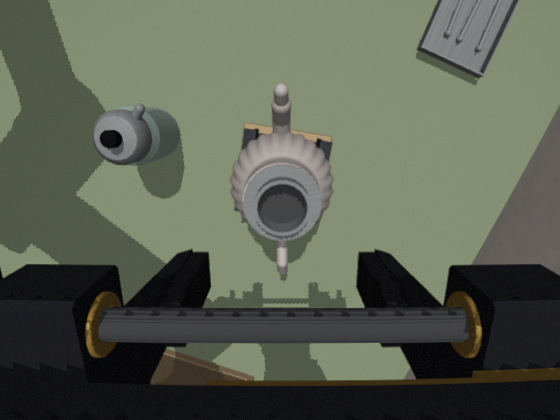

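The basket hangs level (282,200), collar top 0.2005. Now the white lid.

```bash
python3 -m handwheel '[0.06,-0.008,0.012,0,0,0,0,0.06,-0.016,0.0225,-0.01,0,0,0,0.06,-0.016,0.0225,-0.015,0,0,0,0.06,-0.016,0.0225,-0.015,0,0,0,0.06,-0.016,0.0225,-0.02,0,0,0,0.06,-0.016,0.0225,-0.02,0,0,0,0.06,-0.016,0.0225,-0.02,0,0,0,0.06,-0.016,0.0225,-0.02,0,0,0,0.06,-0.016,0.0225,-0.02,0,0,0,0.06,-0.016,0.0225,-0.02,0,0,0,0.06,-0.016,0.0225,-0.02,0,0,0,0.06,-0.0136,0.0215,-0.01,0,0,0]'; python3 -m handwheel '[0.06,0,0,0,0,0,0,0.06,0,0,0,0,0,0,0.06,0,0,0,0,0,0]';python3 st.py .4477 -.0035 .019
python3 - <<'E'
from h import *
from m import circ
p=shot('wrist','w11.png'); P=cloud(p)
for z in((.03,.042),(.009,.02)):
    q=circ(P,*z,(.4477,-.0035),.04);print(len(q),cv2.minEnclosingCircle(q[:,:2].astype(np.float32)),q.mean(0))
E
```

```text
time_s: 32.0
tool_pos: [0.4435, -0.0018, 0.1163]
tool_rot: [-1.774, -2.586, 0.005]
contact_force: [0.9, 0.2, 0.1]
finger_gap: 0.0604
time_s: 32.3
tool_pos: [0.4487, -0.0037, 0.1202]
tool_rot: [1.776, 2.59, 0.001]
contact_force: [0.5, -1.0, -0.2]
finger_gap: 0.06
t 32.3 tcp [ 0.4487 -0.0037  0.1202] jaw 21.11 z [ 1.4e-03 -4.0e-04 -1.0e+00] F [ 0.5 -1.  -0.2] gap 0.06 q6 -0.43
shift [-0.001   0.0002 -0.1012]
599 ((0.4480438530445099, -0.0029493109323084354), 0.010066886432468891) [ 0.44773241 -0.00177778  0.03657299]
3321 ((0.44801878929138184, -0.00298281735740602), 0.02902008593082428) [ 0.44735089 -0.00083905  0.01417759]
```

View pics/w11.png

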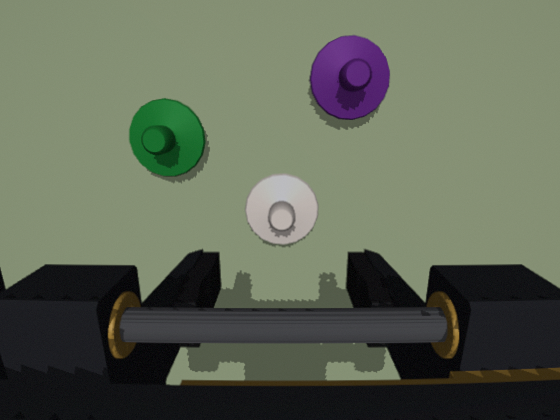

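The white lid (282,210) lies in line. Descending.

```bash
python3 -m handwheel '[0.06,-0.0005,0.0006,-0.02,0,0,0,0.06,0,0,-0.025,0,0,0,0.06,0,0,-0.02,0,0,0,0.06,0,0,-0.012,0,0,0,0.06,0,0,-0.006,0,0,0,0.06,0,0,0,0,0,0,0.06,0,0,0,0,0,0]';python3 st.py .448 -.003 .02; python3 -m handwheel '[0.06,0,0,-0.006,0,0,0,0.06,0,0,-0.006,0,0,0,0.06,0,0,0,0,0,0,0.06,0,0,0,0,0,0]';python3 st.py .448 -.003 .02
```

```text
time_s: 33.05
tool_pos: [0.4483, -0.0029, 0.0374]
tool_rot: [1.777, 2.59, 0.001]
contact_force: [-0.3, 0.1, 0.7]
finger_gap: 0.0601
t 33.05 tcp [ 0.4483 -0.0029  0.0374] jaw 21.09 z [ 1.3e-03 -1.0e-04 -1.0e+00] F [-0.3  0.1  0.7] gap 0.0601 q6 -0.43
shift [-0.0003 -0.0001 -0.0174]
time_s: 33.45
tool_pos: [0.4472, -0.0026, 0.0245]
tool_rot: [-1.777, -2.59, 0.0]
contact_force: [0.3, -0.3, 0.0]
finger_gap: 0.06
t 33.45 tcp [ 0.4472 -0.0026  0.0245] jaw 21.11 z [-5.e-04  0.e+00 -1.e+00] F [ 0.3 -0.3  0. ] gap 0.06 q6 -0.43
shift [ 0.0008 -0.0004 -0.0045]
```

```bash
python3 -m handwheel '[0.06,0.0006,-0.0003,-0.004,0,0,0,0.045,0,0,0,0,0,0,0.032,0,0,0,0,0,0,0.024,0,0,0,0,0,0,0.016,0,0,0,0,0,0,0.014,0,0,0,0,0,0,0.014,0,0,0,0,0,0]';python3 st.py .448 -.003 .02; python3 -m handwheel '[0.014,0,0,0.005,0,0,0,0.014,0,0,0.01,0,0,0,0.014,0,0,0.03,0,0,0,0.014,0,0,0.04,0,0,0,0.014,0,0,0.045,0,0,0,0.014,0,0,0.045,0,0,0,0.014,0,0,0.04,0,0,0,0.014,0,0,0.02,0,0,0,0.014,0,0,0.01,0,0,0,0.014,0,0,0,0,0,0]';python3 st.py .6302 -.2617 .25
python3 - <<'E'
from h import *
shot('wrist','w12.png')
E
```

```text
time_s: 34.15
tool_pos: [0.448, -0.003, 0.0207]
tool_rot: [1.777, 2.591, 0.0]
contact_force: [0.0, 0.2, 0.1]
finger_gap: 0.0193
t 34.15 tcp [ 0.448  -0.003   0.0207] jaw 21.11 z [ 1.e-04 -0.e+00 -1.e+00] F [0.  0.2 0.1] gap 0.0193 q6 -0.43
shift [-0.     -0.     -0.0007]
time_s: 35.15
tool_pos: [0.4487, -0.003, 0.2675]
tool_rot: [1.775, 2.588, 0.003]
contact_force: [-0.5, 0.1, -0.3]
finger_gap: 0.0193
t 35.15 tcp [ 0.4487 -0.003   0.2675] jaw 21.11 z [ 3.4e-03 -2.0e-04 -1.0e+00] F [-0.5  0.1 -0.3] gap 0.0193 q6 -0.43
shift [ 0.1815 -0.2587 -0.0175]
```

View pics/w12.png

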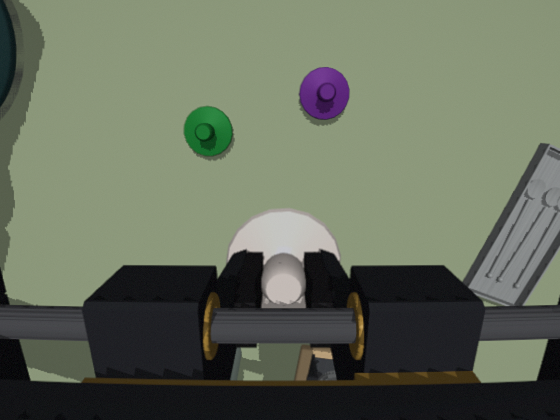

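The lid is held square. Carrying it to the pot.

```bash
python3 -m handwheel '[0.014,0.008,-0.011,0,0,0,0,0.014,0.016,-0.0225,0,0,0,0,0.014,0.017,-0.0245,0,0,0,0,0.014,0.017,-0.0245,0,0,0,0,0.014,0.017,-0.0245,0,0,0,0,0.014,0.017,-0.0245,0,0,0,0,0.014,0.017,-0.0245,0,0,0,0,0.014,0.017,-0.0245,0,0,0,0,0.014,0.017,-0.0245,0,0,0,0,0.014,0.016,-0.0225,0,0,0,0,0.014,0.013,-0.019,0,0,0,0,0.014,0.0085,-0.012,0,0,0,0]'; python3 -m handwheel '[0.014,0,0,-0.01,0,0,0,0.014,0,0,-0.01,0,0,0,0.014,0,0,0,0,0,0,0.014,0,0,0,0,0,0,0.014,0,0,0,0,0,0]';python3 st.py .6302 -.2617 .2127
python3 - <<'E'
from h import *
from m import circ
p=shot('wrist','w13.png');P=cloud(p)
s=robot.get_state()['tool_pos']
q=circ(P,s[2]-.012,s[2],s[:2],.04);print(len(q),cv2.minEnclosingCircle(q[:,:2].astype(np.float32)),q.mean(0))
shot('side','s4.png')
E
```

```text
time_s: 36.4
tool_pos: [0.6283, -0.2636, 0.2623]
tool_rot: [-1.776, -2.586, 0.002]
contact_force: [-0.1, 0.4, -1.1]
finger_gap: 0.019
time_s: 36.9
tool_pos: [0.6284, -0.2608, 0.2461]
tool_rot: [1.776, 2.591, 0.0]
contact_force: [-0.9, -0.4, 0.5]
finger_gap: 0.0195
t 36.9 tcp [ 0.6284 -0.2608  0.2461] jaw 21.16 z [ 5.e-04 -1.e-04 -1.e+00] F [-0.9 -0.4  0.5] gap 0.0195 q6 -0.8
shift [ 0.0018 -0.0009 -0.0334]
4291 ((0.628177285194397, -0.2586018741130829), 0.028701242059469223) [ 0.62442668 -0.24776083  0.23957742]
```

View pics/w13.png

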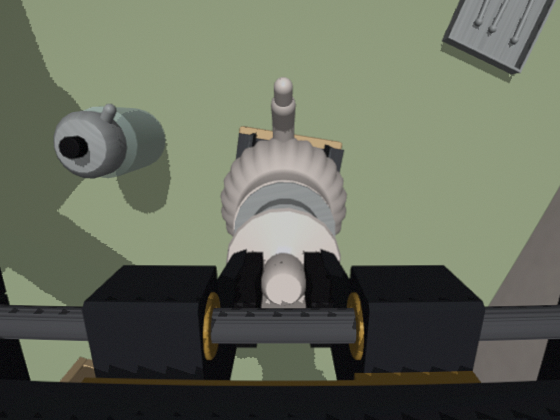

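```bash
python3 -m handwheel '[0.014,0.0015,-0.0009,-0.008,0,0,0,0.014,0,0,-0.008,0,0,0,0.014,0,0,-0.004,0,0,0,0.014,0,0,0,0,0,0,0.014,0,0,0,0,0,0]';python3 st.py .63 -.2617 .2127
```

```text
time_s: 37.5
tool_pos: [0.6298, -0.2623, 0.2252]
tool_rot: [-1.776, -2.59, 0.0]
contact_force: [0.3, -0.9, -1.3]
finger_gap: 0.0188
t 37.5 tcp [ 0.6298 -0.2623  0.2252] jaw 21.11 z [-8.e-04  4.e-04 -1.e+00] F [ 0.3 -0.9 -1.3] gap 0.0188 q6 -0.8
shift [ 0.0002  0.0006 -0.0125]
```

```bash
python3 -m handwheel '[0.014,0,0.0005,-0.004,0,0,0,0.014,0,0,-0.003,0,0,0,0.014,0,0,0,0,0,0]';python3 -m handwheel '[0.014,0,0,-0.002,0,0,0,0.014,0,0,-0.001,0,0,0,0.014,0,0,0,0,0,0]'; python3 -m handwheel '[0.014,0,0,-0.001,0,0,0,0.014,0,0,0,0,0,0]'; python3 st.py .63 -.2617 .2127
```

```text
time_s: 37.8
tool_pos: [0.6297, -0.2617, 0.218]
tool_rot: [-1.776, -2.59, 0.0]
contact_force: [-0.1, 0.2, -1.0]
finger_gap: 0.019
time_s: 38.1
tool_pos: [0.6299, -0.2618, 0.2155]
tool_rot: [-1.777, -2.591, 0.0]
contact_force: [-0.6, -0.8, -1.1]
finger_gap: 0.0188
time_s: 38.3
tool_pos: [0.63, -0.2619, 0.2146]
tool_rot: [-1.777, -2.591, 0.0]
contact_force: [-0.3, -0.4, -0.7]
finger_gap: 0.0189
t 38.3 tcp [ 0.63   -0.2619  0.2146] jaw 21.11 z [-1.e-04  1.e-04 -1.e+00] F [-0.3 -0.4 -0.7] gap 0.0189 q6 -0.8
shift [ 0.      0.0002 -0.0019]
```

```bash
python3 -m handwheel '[0.014,0,0,-0.001,0,0,0,0.014,0,0,0,0,0,0]';python3 -m handwheel '[0.014,0,0,-0.0006,0,0,0,0.014,0,0,0,0,0,0]'; python3 -m handwheel '[0.014,0,0,-0.0006,0,0,0,0.014,0,0,0,0,0,0]'; python3 -m handwheel '[0.014,0,0,-0.0005,0,0,0,0.014,0,0,0,0,0,0]'
```

```text
time_s: 38.5
tool_pos: [0.6299, -0.2619, 0.2135]
tool_rot: [-1.777, -2.591, 0.0]
contact_force: [0.0, 1.0, -0.8]
finger_gap: 0.0193
time_s: 38.7
tool_pos: [0.6299, -0.2619, 0.213]
tool_rot: [-1.777, -2.591, 0.0]
contact_force: [0.9, 0.7, -0.7]
finger_gap: 0.0189
time_s: 38.9
tool_pos: [0.63, -0.2619, 0.2128]
tool_rot: [1.777, 2.591, 0.0]
contact_force: [-0.1, -0.2, 0.7]
finger_gap: 0.0191
time_s: 39.1
tool_pos: [0.6301, -0.262, 0.2128]
tool_rot: [1.777, 2.59, 0.0]
contact_force: [-1.4, 0.1, 3.5]
finger_gap: 0.0191
```

Seated at the predicted height (0.2128 against 0.2127). Releasing and retreating clear.

```bash
python3 -m handwheel '[0.014,0,0,0.0006,0,0,0,0.018,0,0,0,0,0,0,0.024,0,0,0,0,0,0,0.032,0,0,0,0,0,0,0.045,0,0,0,0,0,0,0.05,0,0,0,0,0,0,0.05,0,0,0.01,0,0,0,0.05,0,0,0.03,0,0,0,0.05,0,0,0.04,0,0,0,0.05,0,0,0.03,0,0,0,0.05,0,0,0,0,0,0]'
python3 - <<'E'
from h import *
shot('wrist','w14.png')
E
python3 -m handwheel '[0.05,-0.01,0.02,0,0,0,0,0.05,-0.015,0.04,0,0,0,0,0.05,-0.015,0.04,0,0,0,0,0.05,-0.015,0.04,0,0,0,0,0.05,-0.015,0.04,0,0,0,0,0.05,-0.01,0.02,0,0,0,0,0.05,0,0,0,0,0,0,0.05,0,0,0,0,0,0]'; python3 st.py
python3 - <<'E'
from h import *
from m import circ
for n in('top','side'):
    p=shot(n,n+'_end.png'); P=cloud(p)
    for z in((.055,.065),(.177,.19),(.202,.213),(.222,.236)):
        q=circ(P,*z,(.6296,-.2614),.04 if z[0]>.1 else .1)
        if len(q): print(n,z,len(q),cv2.minEnclosingCircle(q[:,:2].astype(np.float32)),q.mean(0))
    c=p['pixels']
    cv2.imwrite('pics/zz_'+n+'.png',cv2.resize(c[130:290,360:500] if n=='top' else c[60:180,240:400],None,fx=4,fy=4,interpolation=cv2.INTER_CUBIC)[:,:,::-1])
E
```

```text
time_s: 40.2
tool_pos: [0.6325, -0.263, 0.3304]
tool_rot: [1.77, 2.581, 0.003]
contact_force: [0.5, 0.2, 0.7]
finger_gap: 0.0497
time_s: 41.05
tool_pos: [0.5495, -0.0618, 0.3214]
tool_rot: [-1.775, -2.591, 0.002]
contact_force: [-0.7, -0.1, -0.1]
finger_gap: 0.05
t 41.05 tcp [ 0.5495 -0.0618  0.3214] jaw 21.18 z [-1.4e-03 -4.0e-04 -1.0e+00] F [-0.7 -0.1 -0.1] gap 0.05 q6 -0.53
top (0.055, 0.065) 48 ((0.5870561003684998, -0.27769753336906433), 0.0441320538520813) [ 0.58284076 -0.26700867  0.06104821]
top (0.177, 0.19) 71 ((0.6055989265441895, -0.26345914602279663), 0.02166767604649067) [ 0.60092168 -0.26133062  0.18500313]
top (0.202, 0.213) 39 ((0.6084389090538025, -0.2698110342025757), 0.014942392706871033) [ 0.60678511 -0.26935879  0.20654231]
side (0.055, 0.065) 102 ((0.622860312461853, -0.23237267136573792), 0.05422692373394966) [ 0.61893944 -0.22369555  0.06023535]
side (0.177, 0.19) 148 ((0.629548192024231, -0.25836464762687683), 0.034880489110946655) [ 0.62531653 -0.24521583  0.1838478 ]
side (0.202, 0.213) 123 ((0.6318768858909607, -0.2610917389392853), 0.03030289150774479) [ 0.62827536 -0.25438312  0.20616108]
side (0.222, 0.236) 25 ((0.6284968852996826, -0.25867316126823425), 0.010185671038925648) [ 0.62950299 -0.25855494  0.22764176]
```

View pics/zz_side.png

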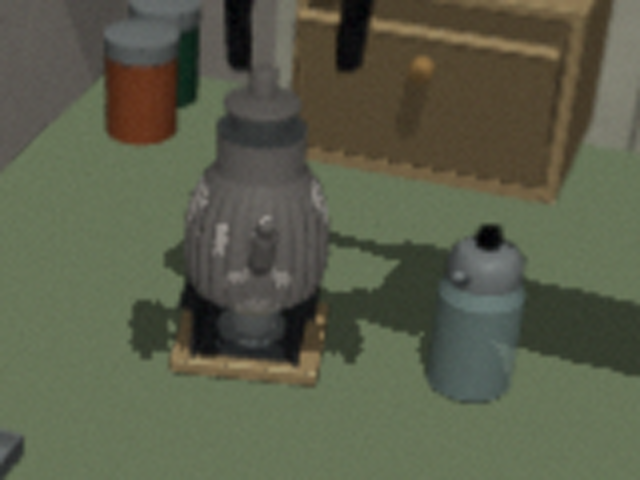

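View pics/top_end.png

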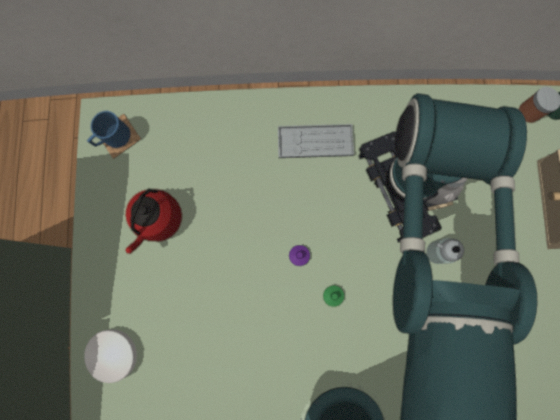

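View pics/w14.png

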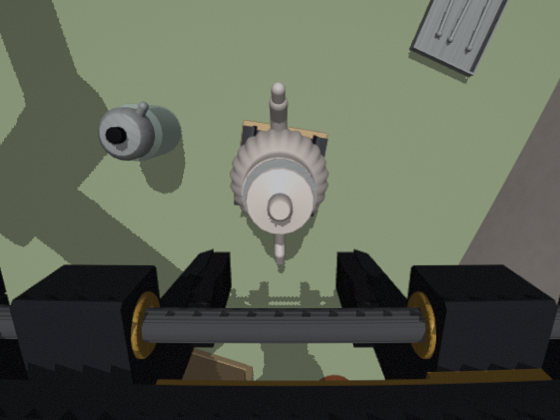

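The side view shows the whole stack upright: candle under the pot, basket flange on the rim, lid on top. In the top view the kettle (153,215), tray (316,141) and shaker (450,250) have not moved. Handing in.

```bash
python3 -c "
from station import robot
print(robot.sign_off())"
```

```text
the job is handed in; nothing more can be done
None
```

The teapot is laid up on its warmer in the order asked: tea light on the candle plate, then pot, basket and lid. I handed it in at about 41 s of the 138 s allowed. Each piece was lowered until it touched, with contact forces under 10 N, before I let go.

**Tea light:** it stands upright, within about 1 mm of the candle plate's centre.

**Pot:** it is upright, with its neck within about 1 mm of the warmer's centre. The rim measures 0.183 m, as expected.

**Basket and lid:** both seated within about 0.2 mm of the tool heights I had worked out. The side camera shows the stack straight, with the lid's plate and knob level.

**Other things:** the kettle, shaker and tray look unmoved in the last top picture.

One check failed: in that last top picture the arm hid most of the stack, so its centre readings there are of no use. The final placing is judged from the wrist and side views. The side view sees only part of each circle, and its centres read up to about 3 mm off the wrist's.

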